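# Reset a tripped breaker under a push-latch cover

## Task

One breaker in the bench power box has tripped. Without pinching or lifting anything, press the smoked cover (a ribbed pad marks the place) so that it pops fully open, push the tripped breaker's lever fully over to the rear, on like its two neighbours, then swing the cover down and press it until it latches shut. Do not switch the other two breakers off, and leave the things lying round the box where they are.

Things in the scene. Friction and masses are not known exactly. Their poses are not given: they have to be found in the camera images.
- power_box: Bench power box, light grey, dark base rim, three round blue outlet lids on its front; 150 x 160 x 80 mm (x, y, z), screwed down. Origin: centre of its underside; x from front to rear, y to its left, z up. Its front deck is 52 mm high; the rear block (x from +41 to +75 mm) 80 mm. Three breakers stand in a row along y on the deck, under the smoked cover.
- cover (a joint): Angle of the smoked cover (rad): 0 latched shut, -0.031 pressed in to its stop, 2.0 fully open, leaning back (stop). Push-push latch: pressed from 0 to the stop (3 mm at the front edge) and let go, it swings open by a damped spring in about 1.5 s. To shut it, press it down against the spring right to the stop (below -0.026) and let go: it comes back to 0 and stays. A shorter press does nothing.
- cover_pad (a point): Middle of the grey ribbed thumb pad on top of the cover, 12 mm from its front edge and 80 mm from the hinge line; moves with the cover. Shut, it is at x -40, y 0, z +81 mm of the box. Pressing here to the stop takes about 3 N, and more for each rad/s of motion (about 1 N); halfway to the hinge 5 N.
- cover_hinge (a point): Middle of the cover's hinge line, which runs along the box's y, at x +40, y 0, z +78.5 mm of the box. The cover's outer face lies 1.5 mm above it when shut. Fully open, the cover's front edge is 40 mm behind and 84 mm above it. Turns with the cover.
- breaker_tripped: The tripped breaker, white, 60 x 34.5 mm, its nose 45 mm long and 6 mm high; it may stand in any of the three places. Origin: centre of its underside, on the deck; axes as the box's. The lever turns about a line along y, 3 mm above the origin. Breakers stand 36 mm apart.
- breaker_on_a: A breaker that is on; same shape, origin and axes.
- breaker_on_b: The other breaker that is on; same shape, origin and axes.
- lever_tripped (a joint): Angle of the tripped breaker's blue lever (rad): 0 = off, leaning 0.4 rad to the front of the box; 0.8 = fully on, leaning 0.4 rad to the rear, against its stop. It starts between 0 and 0.3, and stays where it is left; it moves with about 2 N at the tip.
- lever_on_a (a joint): Lever of breaker_on_a, same values; starts fully on (0.8).
- lever_on_b (a joint): Lever of breaker_on_b, same values; starts fully on (0.8).
- lever_tripped_tip (a point): Middle of the end of the tripped breaker's lever, 18.5 mm from its pivot line. The lever is a blue bar 22 mm wide (y) and 6 mm thick, and stands about 14 mm above the breaker's nose.
- plug_gauge_0: Bystander: plug gauge, steel, knurled, with a green ring, 97 mm long, 22 mm thick, lying to the left of the box. Origin: centre of its underside.
- tape_2: Bystander: roll of black tape, 62 mm across, 19 mm high, to the right of the box. Origin: centre of its underside.
- screwdriver: Bystander: screwdriver with a red handle, 190 mm long, 25 mm thick, lying in front of the box. Origin: middle of its length, on the bench.
- magnet_clip: Bystander: silver magnetic bulldog clip with a round pad, 42 x 36 x 16 mm, lying at the front right of the box. Origin: centre of its underside.
- cover_edge (a point): Middle of the cover's front edge, on its outer face; moves with it. The cover is an upside-down tray of smoked clear plastic, 92 mm from hinge to front edge, 128 mm wide, 3 mm thick, with 20 mm skirts at front and sides. Inside the front skirt a dark latch tongue, 14 mm wide, reaches 46 mm below the top.

How it is judged:
By the outcome, as a careful person would: the job done as asked, in the order asked, and still so for the second after the job is handed in, with the robot touching nothing.
It also fails if it takes over 56 s, if anything falls off the work surface, if the arm or the gripper's body presses on something with over 40 N, if the wrist force passes 120 N, or if a joint passes its speed limit or range.

## Robot

A 6-joint arm with a two-finger parallel gripper is mounted at the origin on a cart in front of the work surface, level with it; the furniture and walls round the work are solid. World frame = base frame: x ahead of the robot, y to its left, z up, the work surface at z = 0. Lengths are in m, angles in rad, forces in N, time in s.
With the tool pointing down it reaches from about 0.35 to 0.975 m from the base axis. Payload 7.1 kg.
Tool frame: the origin (TCP) lies at the very end of the fingers, on their centre line; the grasp point (between the pads) lies 19 mm behind it (manip.grip_point_offset is the distance from the TCP to the grasp point, in m); z points along the fingers, y is the line along which they close (so a half turn about z gives the same grasp; the last joint's range is limited). The gripper opens to 88 mm and grips with 3 to 60 N. Pads are 20 mm wide; open, the fingers measure 115 mm over their backs; the gripper's body (75 mm by 178 mm) begins 61 mm behind the grasp point.
Start: joints at [-1.126, 0.423, 1.63, -0, 1.089, -0.019], TCP at [0.28, -0.559, 0.223] pointing down, gripper open.
Joint ranges: [-3, 3], [-0.9, 2.11], [0.09, 2.58], [-1.31, 4.45], [0.11, 2.69], [-2.54, 2.54]. Speed limits (rad/s): [2.39, 2.39, 3.01, 3.14, 3.14, 3.14].

## Interface

Orientations are given as [roll, pitch, yaw] about the fixed x, y, z axes, in that order (R = Rz(yaw) Ry(pitch) Rx(roll)).
In Python, from plant import manip gives the robot as it stands. The module is installed in compiled form; this text tells all that it offers.
- The arm moves only by the shell command python3 -m jog 'ROWS' [FORCE]. ROWS is JSON, a list of rows, each an object with "linear": the shift along the tool's x, y, z in m, a list of three; "delta_rot": the turn, a rotation vector about the tool's x, y, z in degrees, a list of three; "grip": the closure, from -1 (fully open) to 1 (shut). In form: [{"linear": [x, y, z], "delta_rot": [rx, ry, rz], "grip": grip}, ...]. A call has 1 to 20 rows; each row is the pose to reach, as a shift and turn from the pose commanded when the call began, along the tool's axes at that moment; what a row does not reach only later rows make up. A row lasts 1/10 s, in which the tool goes at most 50 mm and 8.59 degrees, less where a joint would pass 70% of its speed; a pose out of reach is approached as far as the arm can. A call with a gripper value outside its range is refused whole. The fingers move at their own pace and stop on an object; FORCE is the grip in N (left out, the last holds). Time passes only in rows, so rows that repeat a pose let the fingers close. It gives the time, the measured TCP pose, the force, the opening and the grip force at its end, in the units of the state.
- manip.sense(): the state, without advancing time (a new reading comes with each control period).
- manip.grab_frame(name): name is "scene" or "top"; returns a dict with "img" (384x512x3 uint8, red, green, blue), "intrinsics" (3x3 intrinsics, pixels), "cam_to_world" (4x4, takes a point from camera to world coordinates). Camera axes: x right, y down, z forward; pixel columns grow to the right and rows downward; lengths in m; the calibration is good to about 2 mm. A picture is of the moment at which its call begins. There is no depth.
- manip.close_job(): hands the job in; it is judged then, once.
Trained networks look in the newest picture that a camera, given by its name, has taken for a name from the list of things; names that differ only in an ending like _2 or _b are one class to them, and where a whole thing is asked for, a point or a joint stands for the part that bears it (a point fixed in the world has none). Each returns a list of dicts, best first, with "conf" (0 to 1); they miss things now and then, are a little off and sometimes report something else, mostly with a low value. They report only what shows in the picture. A call takes as long as a camera call.
- manip.spot_in(camera, label): "rect" ([centre column, centre row, width, height] in pixels, round what is visible of it).
- manip.regions_of(camera, label): "mask" (384x512 bool, what is visible of it) and "rect" ([centre column, centre row, width, height] in pixels, round what is visible of it).
- manip.tip_of(camera, label): "xy" ([column, row] in pixels: a listed point, or the origin of a listed thing).
The state is a dict: "t": time; "joint_pos": joint angles; "joint_velocities": joint speeds; "tau": joint torques, N m; "position": TCP position; "tcp_rot": TCP orientation; "contact_force": force on the tool from outside, world axes, zero at the start; "ft_torque": the same for the moment, N m; "grip_width": finger opening in m; "finger_force": force on a finger pad.
Only numpy, scipy, OpenCV 4.12 (cv2) and the standard library are available. Lean on these libraries where they do the work, as an engineer would, in place of code of your own. Each camera call takes 0.05 s, during which the arm holds its last target. There are 200 camera calls.

## Working session

There is one attempt and no reset: what is moved stays moved. The work goes in short steps, Python scripts to look and compute and a shell command to move; the robot and the scene stay as the last step left them, time stands still between calls to the robot, and variables do not carry over. Pictures are saved under pics/ and viewed, at most 10 in all, crops included, and the job is handed in when it is done.

```bash
mkdir -p pics; cat > h.py <<'E'
import numpy as np, cv2
from plant import manip
def ray(f,uv):
    K=np.array(f["intrinsics"]);T=np.array(f["cam_to_world"])
    d=T[:3,:3]@np.linalg.inv(K)@np.array([uv[0],uv[1],1.]);return T[:3,3],d/np.linalg.norm(d)
def atz(f,uv,z):
    o,d=ray(f,uv);return o+d*(z-o[2])/d[2]
def proj(f,p):
    K=np.array(f["intrinsics"]);T=np.array(f["cam_to_world"])
    q=K@(T[:3,:3].T@(np.array(p)-T[:3,3]));return q[:2]/q[2]
def save(f,n): cv2.imwrite("pics/"+n,f["img"][:,:,::-1])
E
python3 - <<'E'
from h import *
np.set_printoptions(precision=4,suppress=True)
Z={"power_box":0,"cover_pad":.081,"cover_hinge":.0785,"cover_edge":.08,"breaker_tripped":.052,"lever_tripped_tip":.072,"screwdriver":0,"tape_2":0,"plug_gauge_0":0,"magnet_clip":0}
for c in("top","scene"):
    f=manip.grab_frame(c);save(f,c+"0.png");print(c,np.array(f["cam_to_world"])[:3,3])
    for n,z in Z.items():
        for d in manip.tip_of(c,n)[:3]: print(n,np.array(d["xy"]),round(d["conf"],2),atz(f,d["xy"],z))
s=manip.sense();print(s["position"],s["tcp_rot"],s["t"],s["grip_width"])
E
```

```text
top [0.3587 0.0841 0.9131]
power_box [243.  190.2] 0.57 [0.5092 0.0998 0.    ]
cover_pad [243.4 199.2] 0.8 [0.4783 0.0974 0.081 ]
cover_hinge [235.3 163.9] 0.57 [0.5484 0.1142 0.0785]
cover_edge [244.9 209.1] 0.76 [0.4592 0.0943 0.08  ]
screwdriver [251.1 245.7] 0.64 [0.3925 0.0815 0.    ]
screwdriver [235.5 162.4] 0.38 [0.5695 0.1166 0.    ]
tape_2 [309.5 171.8] 0.58 [ 0.5505 -0.0419  0.    ]
plug_gauge_0 [186.2 202.7] 0.6 [0.4812 0.2194 0.    ]
magnet_clip [310.1 215.3] 0.74 [ 0.4572 -0.0419  0.    ]
scene [0.0641 0.898  0.4616]
power_box [255.9 234.7] 0.63 [0.5196 0.0935 0.    ]
cover_pad [274.9 206.5] 0.59 [0.4704 0.1028 0.081 ]
cover_hinge [239.6 201.6] 0.55 [0.549  0.1131 0.0785]
cover_edge [278.8 205.5] 0.69 [0.467  0.0919 0.08  ]
plug_gauge_0 [239.  265.3] 0.8 [0.4823 0.2236 0.    ]
plug_gauge_0 [238.6 200.8] 0.36 [ 0.6533 -0.051  -0.    ]
magnet_clip [309.9 217.9] 0.42 [ 0.4545 -0.0487  0.    ]
[ 0.2796 -0.5589  0.2226] [-3.1415  0.      0.4638] 1.1 0.08783750636675129
```

```bash
python3 - <<'E'
import cv2
a=cv2.imread("pics/top0.png")[110:270,140:353];b=cv2.imread("pics/scene0.png")[120:300,160:373]
a=cv2.resize(a,(400,300),interpolation=3);b=cv2.resize(b,(400,338),interpolation=3)[:300]
cv2.imwrite("pics/v1.png",cv2.hconcat([a,b]))
E
```

```text
(no output)
```

View pics/v1.png

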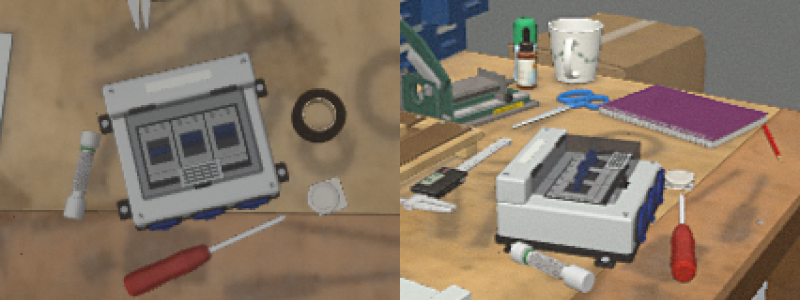

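The top crop shows the box yawed about 13°, front toward the robot, with the pad around crop (200,172). The bystanders are clear of the box. I'll close the fingers and move above the pad.

```bash
R='{"linear":[0.466,-0.498,0.07],"delta_rot":[0,0,13.6],"grip":1}'; python3 -m jog '[{"linear":[0.466,-0.498,0.07],"delta_rot":[0,0,13.6],"grip":1},{"linear":[0.466,-0.498,0.07],"delta_rot":[0,0,13.6],"grip":1},{"linear":[0.466,-0.498,0.07],"delta_rot":[0,0,13.6],"grip":1},{"linear":[0.466,-0.498,0.07],"delta_rot":[0,0,13.6],"grip":1},{"linear":[0.466,-0.498,0.07],"delta_rot":[0,0,13.6],"grip":1},{"linear":[0.466,-0.498,0.07],"delta_rot":[0,0,13.6],"grip":1},{"linear":[0.466,-0.498,0.07],"delta_rot":[0,0,13.6],"grip":1},{"linear":[0.466,-0.498,0.07],"delta_rot":[0,0,13.6],"grip":1},{"linear":[0.466,-0.498,0.07],"delta_rot":[0,0,13.6],"grip":1},{"linear":[0.466,-0.498,0.07],"delta_rot":[0,0,13.6],"grip":1},{"linear":[0.466,-0.498,0.07],"delta_rot":[0,0,13.6],"grip":1},{"linear":[0.466,-0.498,0.07],"delta_rot":[0,0,13.6],"grip":1},{"linear":[0.466,-0.498,0.07],"delta_rot":[0,0,13.6],"grip":1},{"linear":[0.466,-0.498,0.07],"delta_rot":[0,0,13.6],"grip":1},{"linear":[0.466,-0.498,0.07],"delta_rot":[0,0,13.6],"grip":1},{"linear":[0.466,-0.498,0.07],"delta_rot":[0,0,13.6],"grip":1},{"linear":[0.466,-0.498,0.07],"delta_rot":[0,0,13.6],"grip":1},{"linear":[0.466,-0.498,0.07],"delta_rot":[0,0,13.6],"grip":1}]' 10
python3 - <<'E'
from h import *
f=manip.grab_frame("top");g=manip.grab_frame("scene")
a=cv2.resize(f["img"][110:270,140:353],(400,300),interpolation=3);b=cv2.resize(g["img"][120:300,160:373],(400,338),interpolation=3)[:300]
cv2.imwrite("pics/v2.png",cv2.hconcat([a,b])[:,:,::-1])
E
```

```text
t: 2.9
position: [0.4733, 0.0938, 0.1528]
tcp_rot: [3.142, 0.0, 0.225]
contact_force: [0.3, -0.4, -0.2]
grip_width: 0.0005
finger_force: 0.0
```

View pics/v2.png

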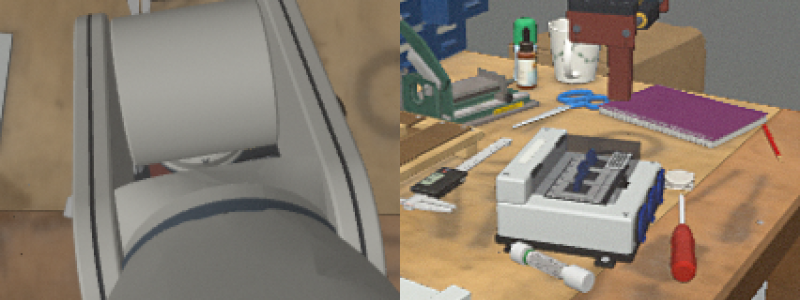

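The scene view shows the closed fingers directly above the pad (crop 620,100 over 622,160). Next I press.

```bash
python3 -m jog '[{"linear":[0,0,0.04],"delta_rot":[0,0,0],"grip":1},{"linear":[0,0,0.065],"delta_rot":[0,0,0],"grip":1},{"linear":[0,0,0.07],"delta_rot":[0,0,0],"grip":1},{"linear":[0,0,0.072],"delta_rot":[0,0,0],"grip":1},{"linear":[0,0,0.074],"delta_rot":[0,0,0],"grip":1},{"linear":[0,0,0.075],"delta_rot":[0,0,0],"grip":1},{"linear":[0,0,0.076],"delta_rot":[0,0,0],"grip":1},{"linear":[0,0,0.076],"delta_rot":[0,0,0],"grip":1}]'
```

```text
t: 3.8
position: [0.4742, 0.0949, 0.0778]
tcp_rot: [3.141, -0.001, 0.227]
contact_force: [-3.7, -3.6, 9.8]
grip_width: 0.0005
finger_force: 4.7
```

```bash
python3 -m jog '[{"linear":[-0.02,0,-0.03],"delta_rot":[0,0,0],"grip":1},{"linear":[-0.06,0,-0.05],"delta_rot":[0,0,0],"grip":1},{"linear":[-0.09,0.03,-0.07],"delta_rot":[0,0,0],"grip":1},{"linear":[-0.08,0.08,-0.09],"delta_rot":[0,0,0],"grip":1},{"linear":[-0.06,0.13,-0.1],"delta_rot":[0,0,0],"grip":1},{"linear":[-0.04,0.18,-0.1],"delta_rot":[0,0,0],"grip":1},{"linear":[-0.02,0.23,-0.1],"delta_rot":[0,0,0],"grip":1},{"linear":[0,0.27,-0.1],"delta_rot":[0,0,0],"grip":1},{"linear":[0,0.31,-0.1],"delta_rot":[0,0,0],"grip":1},{"linear":[0,0.31,-0.1],"delta_rot":[0,0,0],"grip":1},{"linear":[0,0.31,-0.1],"delta_rot":[0,0,0],"grip":1},{"linear":[0,0.31,-0.1],"delta_rot":[0,0,0],"grip":1},{"linear":[0,0.31,-0.1],"delta_rot":[0,0,0],"grip":1},{"linear":[0,0.31,-0.1],"delta_rot":[0,0,0],"grip":1},{"linear":[0,0.31,-0.1],"delta_rot":[0,0,0],"grip":1},{"linear":[0,0.31,-0.1],"delta_rot":[0,0,0],"grip":1},{"linear":[0,0.31,-0.1],"delta_rot":[0,0,0],"grip":1}]'
python3 - <<'E'
from h import *
np.set_printoptions(precision=4,suppress=True)
Z={"power_box":0,"cover_hinge":.0785,"cover_edge":.1625,"breaker_tripped":.052,"breaker_on_a":.052,"lever_tripped_tip":.0725}
F=[]
for c in("top","scene"):
    f=manip.grab_frame(c);F.append(f)
    for n,z in Z.items():
        for d in manip.tip_of(c,n)[:4]: print(c,n,np.array(d["xy"]),round(d["conf"],2),atz(f,d["xy"],z))
f,g=F
a=cv2.resize(f["img"][140:220,190:297],(400,300),interpolation=3);b=cv2.resize(g["img"][150:270,190:350],(400,300),interpolation=3)
cv2.imwrite("pics/v3.png",cv2.hconcat([a,b])[:,:,::-1])
E
```

```text
t: 5.5
position: [0.5432, -0.2069, 0.1767]
tcp_rot: [3.142, -0.0, 0.227]
contact_force: [0.8, -0.6, -0.4]
grip_width: 0.0004
finger_force: 0.0
top power_box [244.3 191.9] 0.89 [0.5056 0.097  0.    ]
top cover_hinge [235.7 161.1] 0.65 [0.554  0.1135 0.0785]
top cover_edge [227.4 133.7] 0.8 [0.5843 0.1261 0.1625]
top cover_edge [242.2 190.5] 0.37 [0.4819 0.0984 0.1625]
top breaker_tripped [226.5 191.9] 0.76 [0.4969 0.1318 0.052 ]
top breaker_on_a [241.5 187.2] 0.58 [0.5067 0.102  0.052 ]
top lever_tripped_tip [242.2 189.4] 0.67 [0.4988 0.1001 0.0725]
top lever_tripped_tip [223.4 191.3] 0.62 [0.4947 0.1368 0.0725]
top lever_tripped_tip [251.9 242.7] 0.34 [0.3956 0.0802 0.0725]
scene power_box [255.6 236.1] 0.8 [0.5168 0.0997 0.    ]
scene power_box [275.  210.9] 0.67 [ 0.544  -0.0424  0.    ]
scene cover_hinge [261.4 215.7] 0.38 [0.4744 0.1523 0.0785]
scene cover_edge [219.7 162.3] 0.85 [0.5883 0.1271 0.1625]
scene breaker_tripped [251.  221.8] 0.67 [0.5061 0.1383 0.052 ]
scene breaker_on_a [260.1 215.1] 0.77 [0.5066 0.0995 0.052 ]
scene breaker_on_a [265.1 206.7] 0.44 [0.5193 0.0545 0.052 ]
scene lever_tripped_tip [253.4 215.6] 0.55 [0.4947 0.1485 0.0725]
scene lever_tripped_tip [263.9 206.1] 0.32 [0.5002 0.0952 0.0725]
```

View pics/v3.png

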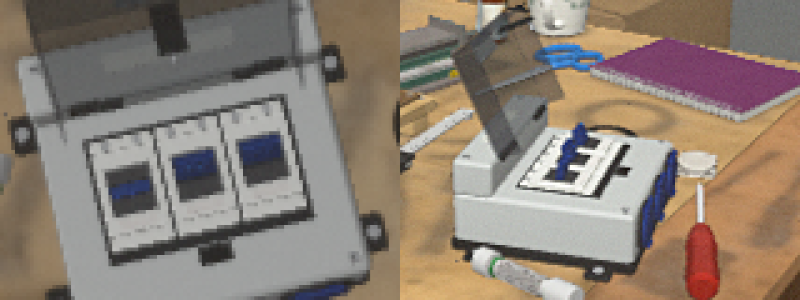

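The cover is fully open. The left breaker's lever (crop 130,188) stands forward while the other two (195,163 and 262,150) lie to the rear. I'll approach just in front of the left lever, tilted away from the cover.

```bash
python3 -m jog '[{"linear":[0.006,-0.344,0.03],"delta_rot":[0,12,0],"grip":1},{"linear":[0.006,-0.344,0.03],"delta_rot":[0,12,0],"grip":1},{"linear":[0.006,-0.344,0.03],"delta_rot":[0,12,0],"grip":1},{"linear":[0.006,-0.344,0.03],"delta_rot":[0,12,0],"grip":1},{"linear":[0.006,-0.344,0.03],"delta_rot":[0,12,0],"grip":1},{"linear":[0.006,-0.344,0.03],"delta_rot":[0,12,0],"grip":1},{"linear":[0.006,-0.344,0.03],"delta_rot":[0,12,0],"grip":1},{"linear":[0.006,-0.344,0.05],"delta_rot":[0,12,0],"grip":1},{"linear":[0.006,-0.344,0.08],"delta_rot":[0,12,0],"grip":1},{"linear":[0.006,-0.344,0.095],"delta_rot":[0,12,0],"grip":1},{"linear":[0.006,-0.344,0.095],"delta_rot":[0,12,0],"grip":1},{"linear":[0.006,-0.344,0.095],"delta_rot":[0,12,0],"grip":1}]'
python3 - <<'E'
from h import *
s=manip.sense();g=manip.grab_frame("scene");p=s["position"]
print(proj(g,p),[d["xy"] for d in manip.tip_of("scene","lever_tripped_tip")])
b=cv2.resize(g["img"][165:255,200:320],(800,600),interpolation=3)
cv2.imwrite("pics/v4.png",b[:,:,::-1])
E
```

```text
t: 7.4
position: [0.472, 0.1294, 0.0818]
tcp_rot: [-3.142, -0.209, 0.226]
contact_force: [-0.8, -0.2, 0.4]
grip_width: 0.0004
finger_force: 0.0
[268.05840376 210.42136851] [[254.5, 213.6], [238.9, 267.7]]
```

View pics/v4.png

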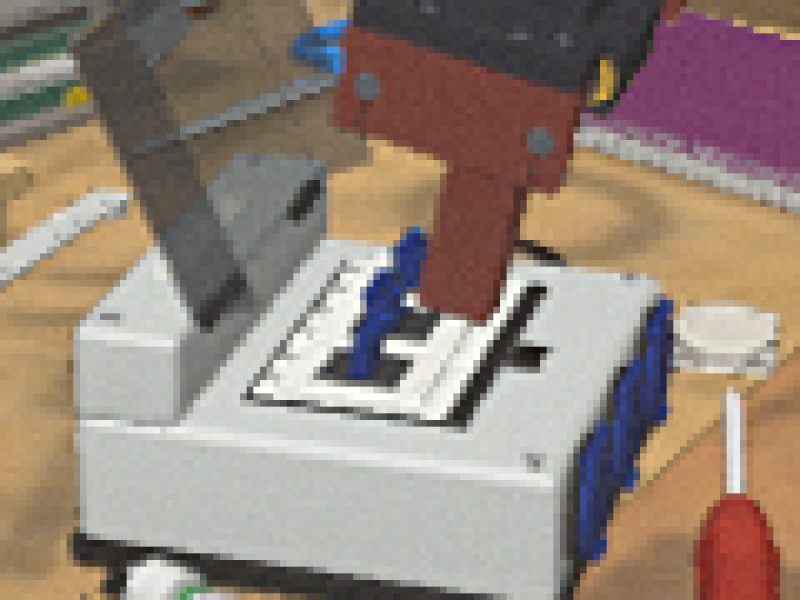

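The finger's tip is in front of the left lever (crop 365,330) and clear of it. I lower it and push to the rear.

```bash
python3 -m jog '[{"linear":[-0.0037,0,0.0176],"delta_rot":[0,0,0],"grip":1},{"linear":[-0.0037,0,0.0176],"delta_rot":[0,0,0],"grip":1},{"linear":[0.001,0,0.0186],"delta_rot":[0,0,0],"grip":1},{"linear":[0.006,0,0.0197],"delta_rot":[0,0,0],"grip":1},{"linear":[0.011,0,0.0207],"delta_rot":[0,0,0],"grip":1},{"linear":[0.0135,0,0.0213],"delta_rot":[0,0,0],"grip":1},{"linear":[0.016,0,0.0218],"delta_rot":[0,0,0],"grip":1},{"linear":[0.0175,0,0.0221],"delta_rot":[0,0,0],"grip":1},{"linear":[0.0175,0,0.0221],"delta_rot":[0,0,0],"grip":1}]'
```

```text
t: 8.4
position: [0.4914, 0.1339, 0.0636]
tcp_rot: [3.142, -0.206, 0.226]
contact_force: [-7.8, -1.8, 11.7]
grip_width: 0.0011
finger_force: 6.3
```

```bash
python3 -m jog '[{"linear":[0.0015,0,0],"delta_rot":[0,0,0],"grip":1},{"linear":[0.003,0,0],"delta_rot":[0,0,0],"grip":1},{"linear":[0.003,0,0],"delta_rot":[0,0,0],"grip":1}]'
python3 - <<'E'
from h import *
g=manip.grab_frame("scene")
b=cv2.resize(g["img"][165:255,200:320],(800,600),interpolation=3)
cv2.imwrite("pics/v5.png",b[:,:,::-1])
E
```

```text
t: 8.7
position: [0.4917, 0.134, 0.0636]
tcp_rot: [3.141, -0.201, 0.227]
contact_force: [-14.8, -3.7, 16.2]
grip_width: 0.0009
finger_force: 10.2
```

View pics/v5.png

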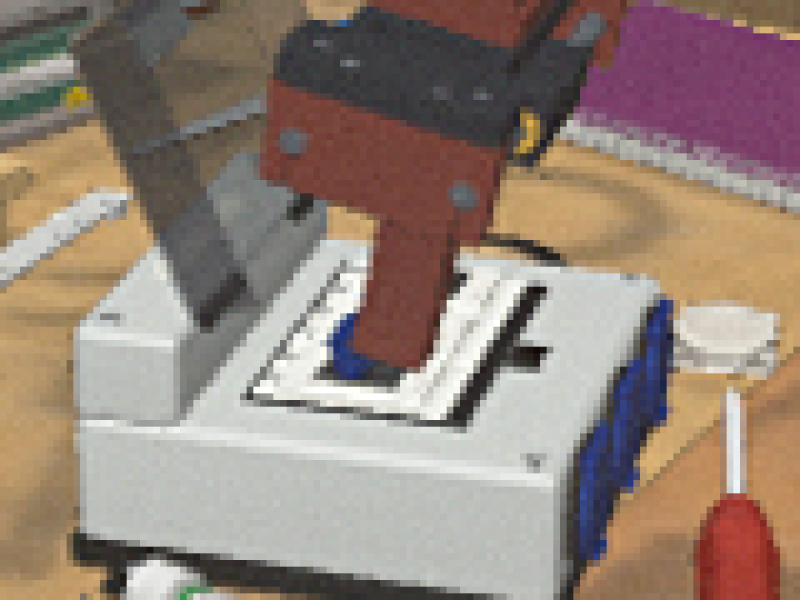

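Force rose to about 15 N without further motion, so the lever is at its rear stop. I back off forward, up and right, then check.

```bash
python3 -m jog '[{"linear":[-0.02,0,-0.004],"delta_rot":[0,0,0],"grip":1},{"linear":[-0.033,0,-0.038],"delta_rot":[0,0,0],"grip":1},{"linear":[-0.022,0,-0.087],"delta_rot":[0,0,0],"grip":1},{"linear":[-0.012,0,-0.135],"delta_rot":[0,-12,0],"grip":1},{"linear":[0,0.04,-0.18],"delta_rot":[0,-12,0],"grip":1},{"linear":[0,0.09,-0.194],"delta_rot":[0,-12,0],"grip":1},{"linear":[0,0.14,-0.194],"delta_rot":[0,-12,0],"grip":1},{"linear":[0,0.19,-0.194],"delta_rot":[0,-12,0],"grip":1},{"linear":[0,0.24,-0.194],"delta_rot":[0,-12,0],"grip":1},{"linear":[0,0.28,-0.194],"delta_rot":[0,-12,0],"grip":1},{"linear":[0,0.28,-0.194],"delta_rot":[0,-12,0],"grip":1},{"linear":[0,0.28,-0.194],"delta_rot":[0,-12,0],"grip":1}]'
python3 - <<'E'
from h import *
f=manip.grab_frame("top");g=manip.grab_frame("scene")
a=cv2.resize(f["img"][140:220,190:297],(400,300),interpolation=3);b=cv2.resize(g["img"][165:255,200:320],(400,300),interpolation=3)
cv2.imwrite("pics/v6.png",cv2.hconcat([a,b])[:,:,::-1])
E
```

```text
t: 9.95
position: [0.5197, -0.1486, 0.2539]
tcp_rot: [3.141, -0.0, 0.223]
contact_force: [-0.4, 1.0, -0.3]
grip_width: 0.0004
finger_force: 0.0
```

View pics/v6.png

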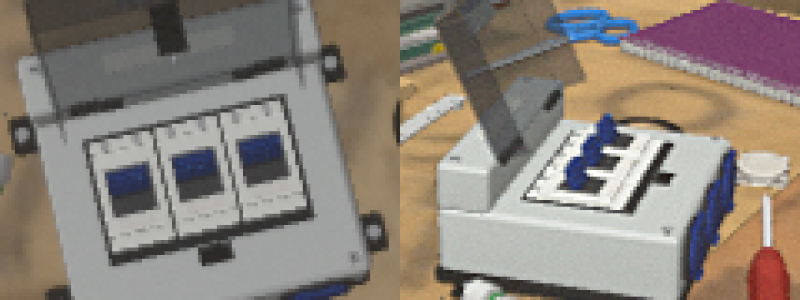

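All three levers now line up to the rear (crop 130,180; 195,163; 262,150). I go over and down behind the cover.

```bash
python3 -m jog '[{"linear":[0.167,-0.249,0],"delta_rot":[0,0,0],"grip":1},{"linear":[0.167,-0.249,0],"delta_rot":[0,0,0],"grip":1},{"linear":[0.167,-0.249,0],"delta_rot":[0,0,0],"grip":1},{"linear":[0.167,-0.249,0],"delta_rot":[0,0,0],"grip":1},{"linear":[0.167,-0.249,0],"delta_rot":[0,0,0],"grip":1},{"linear":[0.167,-0.249,0],"delta_rot":[0,0,0],"grip":1},{"linear":[0.167,-0.249,0],"delta_rot":[0,0,0],"grip":1},{"linear":[0.167,-0.249,0.03],"delta_rot":[0,0,0],"grip":1},{"linear":[0.167,-0.249,0.07],"delta_rot":[0,0,0],"grip":1},{"linear":[0.167,-0.249,0.105],"delta_rot":[0,0,0],"grip":1},{"linear":[0.167,-0.249,0.105],"delta_rot":[0,0,0],"grip":1},{"linear":[0.167,-0.249,0.105],"delta_rot":[0,0,0],"grip":1}]'
python3 - <<'E'
from h import *
s=manip.sense();p=np.array(s["position"]);print(p,s["contact_force"])
y=.227;u=np.array([np.cos(y),np.sin(y)]);H=np.array([.549,.1135])
print("fwd",(p[:2]-H)@u,"lat",(p[:2]-H)@[-u[1],u[0]])
# path rel. to hinge -> tool shifts
for ph in [2,1.8,1.6,1.45,1.3,1.15,1,.85,.7,.55,.4,.3,.2,.1,.05,0,-.031,-.045]:
    if ph>1.5: e=np.array([-92*np.cos(ph)+1.5*np.sin(ph)+10, 80*np.sin(ph)+78.5])
    else: e=np.array([-80*np.cos(ph)+1.5*np.sin(ph)+10,80*np.sin(ph)+1.5*np.cos(ph)+78.5])
    print(ph,"x %.3f z %.3f"%(e[0]/1e3-(p[:2]-H)@u, p[2]-e[1]/1e3))
E
```

```text
t: 11.25
position: [0.6255, 0.134, 0.1494]
tcp_rot: [-3.141, 0.001, 0.228]
contact_force: [0.4, -0.2, 0.9]
grip_width: 0.0007
finger_force: 0.0
[0.62548998 0.1339631  0.14943289] [ 0.41778566 -0.15171002  0.85545632]
fwd 0.0791330366013614 lat 0.0027236509587462527
2 x -0.029 z -0.002
1.8 x -0.047 z -0.007
1.6 x -0.065 z -0.009
1.45 x -0.077 z -0.009
1.3 x -0.089 z -0.007
1.15 x -0.100 z -0.003
1 x -0.111 z 0.003
0.85 x -0.121 z 0.010
0.7 x -0.129 z 0.018
0.55 x -0.137 z 0.028
0.4 x -0.142 z 0.038
0.3 x -0.145 z 0.046
0.2 x -0.147 z 0.054
0.1 x -0.149 z 0.061
0.05 x -0.149 z 0.065
0 x -0.149 z 0.069
-0.031 x -0.149 z 0.072
-0.045 x -0.149 z 0.073
```

```bash
python3 -m jog '[{"linear":[-0.015,0,0],"delta_rot":[0,0,0],"grip":1},{"linear":[-0.029,0,-0.002],"delta_rot":[0,0,0],"grip":1},{"linear":[-0.038,0,-0.004],"delta_rot":[0,0,0],"grip":1},{"linear":[-0.047,0,-0.007],"delta_rot":[0,0,0],"grip":1},{"linear":[-0.056,0,-0.008],"delta_rot":[0,0,0],"grip":1},{"linear":[-0.065,0,-0.009],"delta_rot":[0,0,0],"grip":1},{"linear":[-0.077,0,-0.009],"delta_rot":[0,0,0],"grip":1},{"linear":[-0.083,0,-0.008],"delta_rot":[0,0,0],"grip":1},{"linear":[-0.089,0,-0.007],"delta_rot":[0,0,0],"grip":1},{"linear":[-0.1,0,-0.003],"delta_rot":[0,0,0],"grip":1},{"linear":[-0.106,0,0],"delta_rot":[0,0,0],"grip":1},{"linear":[-0.111,0,0.003],"delta_rot":[0,0,0],"grip":1},{"linear":[-0.121,0,0.01],"delta_rot":[0,0,0],"grip":1},{"linear":[-0.129,0,0.018],"delta_rot":[0,0,0],"grip":1},{"linear":[-0.137,0,0.028],"delta_rot":[0,0,0],"grip":1},{"linear":[-0.14,0,0.033],"delta_rot":[0,0,0],"grip":1},{"linear":[-0.142,0,0.038],"delta_rot":[0,0,0],"grip":1}]'
python3 - <<'E'
from h import *
g=manip.grab_frame("scene")
b=cv2.resize(g["img"][150:255,190:330],(800,600),interpolation=3)
cv2.imwrite("pics/v7.png",b[:,:,::-1])
E
```

```text
t: 12.95
position: [0.4864, 0.1011, 0.1102]
tcp_rot: [-3.141, 0.003, 0.226]
contact_force: [-0.6, -1.0, 3.1]
grip_width: 0.0004
finger_force: 1.5
```

View pics/v7.png

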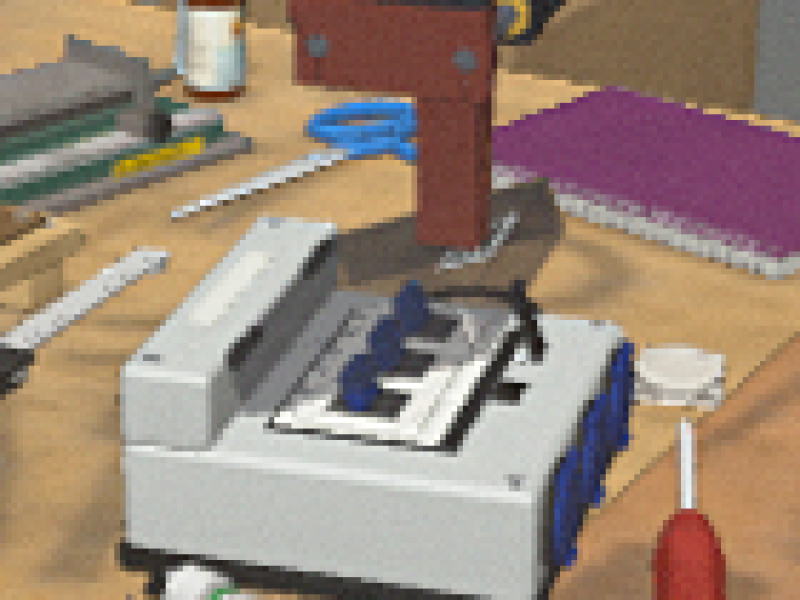

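The finger is on the half-closed cover by the pad (crop 455,250). I press it down to the stop.

```bash
python3 -m jog '[{"linear":[-0.003,0,0.008],"delta_rot":[0,0,0],"grip":1},{"linear":[-0.005,0,0.016],"delta_rot":[0,0,0],"grip":1},{"linear":[-0.006,0,0.022],"delta_rot":[0,0,0],"grip":1},{"linear":[-0.007,0,0.027],"delta_rot":[0,0,0],"grip":1},{"linear":[-0.007,0,0.031],"delta_rot":[0,0,0],"grip":1},{"linear":[-0.007,0,0.034],"delta_rot":[0,0,0],"grip":1},{"linear":[-0.007,0,0.036],"delta_rot":[0,0,0],"grip":1},{"linear":[-0.007,0,0.037],"delta_rot":[0,0,0],"grip":1},{"linear":[-0.007,0,0.037],"delta_rot":[0,0,0],"grip":1}]'
```

```text
t: 13.9
position: [0.4812, 0.0998, 0.0772]
tcp_rot: [3.142, -0.0, 0.227]
contact_force: [-12.0, -2.8, 48.1]
grip_width: 0.0008
finger_force: 24.0
```

Firmly at the stop. I lift off straight up and move aside.

```bash
python3 -m jog '[{"linear":[0,0,-0.004],"delta_rot":[0,0,0],"grip":1},{"linear":[0,0,-0.012],"delta_rot":[0,0,0],"grip":1},{"linear":[0,0,-0.04],"delta_rot":[0,0,0],"grip":1},{"linear":[0,0,-0.08],"delta_rot":[0,0,0],"grip":1},{"linear":[0,0.03,-0.12],"delta_rot":[0,0,0],"grip":1},{"linear":[0,0.08,-0.14],"delta_rot":[0,0,0],"grip":1},{"linear":[0,0.13,-0.14],"delta_rot":[0,0,0],"grip":1},{"linear":[0,0.18,-0.14],"delta_rot":[0,0,0],"grip":1},{"linear":[0,0.23,-0.14],"delta_rot":[0,0,0],"grip":1},{"linear":[0,0.28,-0.14],"delta_rot":[0,0,0],"grip":1},{"linear":[0,0.3,-0.14],"delta_rot":[0,0,0],"grip":1},{"linear":[0,0.3,-0.14],"delta_rot":[0,0,0],"grip":1},{"linear":[0,0.3,-0.14],"delta_rot":[0,0,0],"grip":1}]'
python3 - <<'E'
from h import *
f=manip.grab_frame("top");g=manip.grab_frame("scene")
a=cv2.resize(f["img"][110:270,140:353],(400,300),interpolation=3);b=cv2.resize(g["img"][150:255,190:330],(400,300),interpolation=3)
cv2.imwrite("pics/v8.png",cv2.hconcat([a,b])[:,:,::-1])
E
```

```text
t: 15.2
position: [0.5476, -0.1925, 0.2133]
tcp_rot: [-3.14, 0.001, 0.225]
contact_force: [-0.0, -0.7, 0.3]
grip_width: 0.0008
finger_force: 0.0
```

View pics/v8.png

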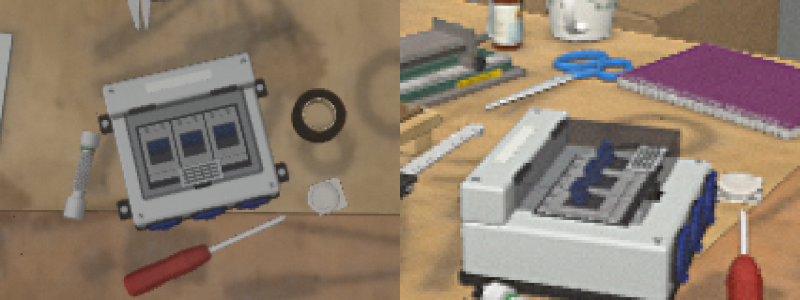

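The cover stays shut 1.3 s after release (pad at crop 200,172, same as at the start). All three levers are to the rear and the bystanders are unmoved. I'm handing in.

```bash
python3 -c "
from plant import manip
print(manip.close_job())"
```

```text
the job is handed in; nothing more can be done
None
```

The job is handed in at about 15 s: the cover was popped open, the left breaker (the tripped one) pushed fully on, and the cover pressed shut and latched; the other two breakers still looked on and nothing round the box had moved, though the closing press peaked at about 48 N through the fingertips.

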